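Clamp the re-bonded tube rack with the one-hand bar clamp

ROBOT

A 7-joint arm with a two-finger parallel gripper is mounted at the origin on the work surface. World frame = base frame: x ahead of the robot, y to its left, z up, the work surface at z = 0. Lengths are in m, angles in rad, forces in N, time in s.
With the tool pointing down it reaches from about 0.425 to 0.95 m from the base axis. Payload 4.7 kg.
Tool frame: the origin (TCP) lies at the very end of the fingers, on their centre line; the grasp point (between the pads) lies r.grip_depth behind it (r.grip_depth is the distance from the TCP to the grasp point, in m); z points along the fingers, y is the direction in which the jaws open and shut (so a half turn about z gives the same grasp; the last joint's range is limited). The gripper opens to 85 mm and grips with 20 to 120 N. Pads are 22 mm wide; open, the fingers measure 114 mm over their backs; the gripper's body (76 mm by 85 mm) begins 54 mm behind the grasp point. The pads swing forward as they close: fully open they stand 13 mm farther back than shut.
Start: joints at [-1.156, 0.469, -0.049, 1.532, 0.024, 1.141, -0.082], TCP at [0.29, 0.61, 0.231] pointing down, gripper open.
Joint ranges: [-2.59, 2.59], [-0.33, 1.99], [-1.39, 1.29], [0.1, 2.45], [-1.04, 4.18], [0.21, 1.99], [-2.66, 2.66]. Speed limits (rad/s): [2.57, 2.57, 3.14, 3.14, 3.14, 3.14, 3.14].

INTERFACE

Orientations are given as a 3x3 rotation matrix whose columns are the frame's x, y, z axes.
In Python, from workcell import r gives the robot as it stands.
- The arm moves only by the tool servo_tool, never from a script. Its argument "increments" is one flat list of numbers, 6 for each row, row after row: the shift along the tool's x, y, z in cm, then the turn, a rotation vector about the tool's x, y, z in degrees. In form: [x, y, z, ax, ay, az, x, y, z, ax, ay, az, ...]. A call has 1 to 12 rows; each row is the pose to reach, as a shift and turn from the pose commanded when the call began, along the tool's axes at that moment; what a row does not reach only later rows make up. A row lasts 1/8 s, in which the tool goes at most 62.5 mm and 10.7 degrees, less where a joint would pass 70% of its speed; a pose out of reach is approached as far as the arm can. A call with a gripper value outside its range is refused whole. "claw" is the finger opening in cm, from 0 to 8.54, set as the call begins (left out, the last holds). The fingers move at their own pace and stop on an object; the grip force is fixed at half the most. Time passes only in rows, so rows that repeat a pose let the fingers close. It gives the time, the measured TCP pose, the force and the opening at its end, in the units of the state.
- r.sense(): the state, without advancing time (a new reading comes with each control period).
- r.get_image(name): name is "scene" or "top" or "wrist"; returns a dict with "pixels" (400x640x3 uint8, red, green, blue), "depth" (400x640 float32, m along the optical axis (not along the pixel's ray), 0 where there is no reading), "fx", "fy", "cx", "cy" (pixels), "eye" and "orientation" of the camera in the world; the wrist camera has in their place "mount" (4x4, takes a point from camera to tool coordinates, whose origin is the TCP and whose axes are the flange's). Camera axes: x right, y down, z forward; pixel columns grow to the right and rows downward; lengths in m; the calibration is good to about 2 mm. A picture is of the moment at which its call begins: read the wrist's pose just before it.
- r.hand_in(): hands the job in, once; it reports no verdict.
The state is a dict: "clock": time; "joints": joint angles; "qvel": joint speeds; "effort": joint torques, N m; "position": TCP position; "orientation": TCP orientation; "contact_force": force on the tool from outside, world axes, zero at the start; "torque": the same for the moment, N m; "finger_gap": finger opening in m.
Only numpy, scipy, OpenCV 4.12 (cv2) and the standard library are available. Lean on these libraries where they do the work, as an engineer would, in place of code of your own. Each camera call takes 0.05 s, during which the arm holds its last target. There are 200 camera calls.

TASK

One side of the white tube rack has just been bonded back on and needs light clamping. Stand the rack on the bench between the jaws of the small one-hand bar clamp that lies there on its side, in line with the jaws so that the two rubber pads face its two long sides and its end reaches well into the throat, and let go of it; then squeeze and release the clamp's trigger against its handle, closing the jaws by the trigger only, until both pads press on the rack, firmly but without crushing it. Finish while still holding the trigger squeezed, with the rack gripped between the pads; leave the clamp and rack lying on the bench and do not disturb the other things.

Things in the scene. Friction and masses are not known exactly. Their poses are not given: they have to be found in the camera images.
- rack: white plastic tube rack, 2 x 4 open cells, 76 mm long (x), 44 wide (y), 72 tall, about 0.18 kg; origin under its centre, z up. Its long sides (+y, -y) are flat panels. Can be picked from above across the 44 mm near the top, above the 30 mm high clamp. It goes between the jaws with its x along the clamp's x, either way round, its centre 50 to 65 mm from the bar's centre line.
- clamp: one-hand bar clamp, grey nylon and steel, loose on its side, 30 mm high. Origin: bench level, bar centre line, at the near jaw's face. +y along the bar to the far jaw; jaws stick out to x +66 mm, handle and trigger to -112. Housing x -22..22, y -48..0; near jaw fixed to it, y -20..0; handle y -44..-26. Bar 16 mm wide, 15 mm up; its tail behind the housing reaches y -158 when closed.
- grip (a point): where to squeeze: clamp x -65, y -13.5 mm, 15 mm above the bench, midway between the outer faces of handle and released trigger, 61 mm apart here (35 fully squeezed). A gripper from above closing along the clamp's y straddles both; they reach from 2 to 28 mm above the bench. The clamp may shift a few mm as fingers close.
- blade: the trigger's blade, a grey lever 14 mm thick and 80 mm long in front (+y) of the handle, turning with trigger; origin on the trigger's pivot at bench level (clamp x 30, y -12 mm)
- trigger (a joint): trigger angle: 0 released, 0.27 rad fully squeezed (26 mm at the grip point); springs back by itself. Squeezing draws the far jaw in by 41 mm per rad after up to 5.4 mm of lost motion; a full squeeze and full release closes 8 mm (two 4 mm teeth). On release the jaw may back off up to 4 mm, to the last tooth. Needs 5 to 8 N at the grip point, plus 0.45 N per N at the pads.
- bar (a joint): how far bar and far jaw are drawn in (m): 0 fully open, at most 0.095, starts at 0 to 0.03; the ratchet lets it only grow (to whole teeth). Gap between the uncompressed pads = 110 mm minus this, so the pads just touch both sides of the rack at 0.066; beyond that each mm adds about 2.5 N of pressure.
- near_face (a point): centre of the near jaw's pad face when not compressed, in the clamp's frame at x 45, y 14 mm, 15 mm above the bench
- far_face (a point): centre of the far jaw's pad face when not compressed, moving with the far jaw; clamp x 45, y 124 mm minus bar, 15 mm above the bench
- near_pad: pale grey soft rubber pad of the near jaw, 42 mm (x) by 14 (y) by 24, origin on the jaw's face; gives 1 mm per 5 N. Good clamping is 8 to 25 N, each pad squashed about 1.5 to 5 mm; beyond 38 N the rack is crushed.
- far_pad: the same pad on the far jaw, facing the near one, origin on the far jaw's face
- far_jaw: far jaw, grey nylon, 20 mm thick, 30 mm high, fixed to the bar's end and riding on the bench; not to be pushed by hand. Its origin lies on the bar's centre line at bench level, 138 mm before its inner face (clamp y 0 minus bar).
- analyser: bystander: white box-shaped bench instrument, 105 x 145 x 51 mm, origin under its centre
- mouse: bystander: grey computer mouse, 108 x 60 x 32 mm, origin under its centre
- reagent: bystander: amber capped bottle, 56 mm across and 105 mm tall, origin under its centre
Things that resemble listed ones, but are neither listed nor needed, are in the scene too. Leave any blue or green look-alike of the rack alone.

How it is judged:
On the way, in this order (a step that is already met when the one before it is completed fails the run):
1. the rack stands upright on the bench between the two jaws, in line with them and its end in the throat, and has been let go (x of rack in the frame of clamp between 0.042 and 0.082 m and angle between the x axis of rack and the x axis of clamp, either way round below 0.2 rad and angle between rack's own z axis and vertical below 0.08 rad and height (world z) of rack below 0.006 m and y of rack in the frame of clamp above 0.032 m and y of rack in the frame of far_face below -0.018 m and contact force between the fingers and rack below 0.1 N and contact force between far_pad and rack below 2 N), for 0.2 s.
2. pumped by the trigger, both pads press on the rack (contact force between each of near_pad, far_pad and rack above 2 N and contact force between the fingers and blade above 1 N), for 0.2 s.
At the end, for the whole second after the job is handed in: Fingers still hold the trigger squeezed (over 1 N, over 0.03 rad); each pad presses the rack with 4 to 30 N; the rack stands upright (0.08 rad) on the bench, in line with the clamp (0.2 rad), its centre 42 to 82 mm from the bar's centre line; the clamp lies flat (0.08 rad) (x of rack in the frame of clamp between 0.042 and 0.082 m and angle between the x axis of rack and the x axis of clamp, either way round below 0.2 rad and angle between each of rack, clamp's own z axis and vertical below 0.08 rad and height (world z) of each of rack, clamp below 0.006 m and contact force between near_pad and rack between 4 and 30 N and contact force between far_pad and rack between 4 and 30 N and contact force between the fingers and blade above 1 N and value of joint trigger above 0.03 rad and linear speed of rack below 0.02 m/s); the arm keeps its last pose, push and grip.
It fails at once if the rack is crushed: a pad presses on it with more than 38 N (contact force between any of near_pad, far_pad and rack above 38 N).
It fails at once if the far jaw is pushed by the robot directly (more than 10 N) instead of by the trigger (contact force between any of the arm, the fingers and far_jaw above 10 N).
It fails at once if a bystander is shifted by more than 30 mm (distance of any of analyser, mouse, reagent from where it was at the start of the episode above 0.03 m).
It also fails if it takes over 67 s, if anything falls off the work surface, if the arm or the gripper's body presses on something with over 40 N, if the wrist force passes 120 N, or if a joint passes its speed limit or range.

## Working session

There is one attempt and no reset: what is moved stays moved. The work goes in short steps, Python scripts to look and compute and a tool call to move; the robot and the scene stay as the last step left them, time stands still between calls to the robot, and variables do not carry over. Pictures are saved under pics/ and viewed, about 8 in all and at most 12, crops included, and the job is handed in when it is done.

Besides the shell and the picture viewer there is one more tool, called by a JSON object that holds its "fn" and its "kwargs", one argument or row to a line. servo_tool: Moves the arm, as the interface text tells. Its arguments: {"type":"object","properties":{"increments":{"type":"array","items":{"type":"number"}},"claw":{"type":"number"}},"required":["increments"]}

```bash
mkdir -p pics; ls; python3 - <<'E'
from workcell import r
import cv2,numpy as np
s=r.sense();print(s,r.grip_depth)
for n in("scene","top"):
    d=r.get_image(n);cv2.imwrite(f"pics/{n}0.png",d["pixels"][:,:,::-1])
    np.savez(f"{n}0.npz",**d);print(n,d["eye"],d["orientation"],d["fx"])
E
```

```text
pics
{'clock': 0.0, 'joints': array([-1.15588304,  0.46945989, -0.04862971,  1.53373889,  0.02412135,
        1.14104149, -0.08229502]), 'qvel': array([-1.68675657e-04, -1.24577696e-03,  1.54550856e-04,  1.36018008e-03,
       -3.62431010e-05, -4.63200415e-04,  6.44314983e-04]), 'effort': array([ 4.24877976e-05, -5.10317445e+01, -4.61064535e-02, -2.37708235e+01,
        1.07371001e-02,  7.48257909e-03, -1.81177398e-05]), 'position': array([0.28954797, 0.60905558, 0.23023009]), 'orientation': array([[-9.03154188e-01,  4.29315570e-01, -8.09121150e-04],
       [ 4.29316324e-01,  9.03152203e-01, -1.89540091e-03],
       [-8.29655732e-05, -2.05920819e-03, -9.99997876e-01]]), 'contact_force': array([0.04849864, 0.47199943, 0.48895007]), 'torque': array([-0.04436653, -0.0042414 ,  0.03274024]), 'finger_gap': 0.0855797058216603} 0.0187
scene [ 0.9444786  -0.50617881  0.79961768] [[ 0.78707098  0.46646683 -0.40364336]
 [ 0.61659819 -0.61407316  0.49266705]
 [-0.01805372 -0.6366497  -0.77094177]] 375.3815565539592
top [ 0.4097413  -0.04229522  1.44085665] [[-0.01184099 -0.99653487  0.0823289 ]
 [-0.99965592  0.01372481  0.02235354]
 [-0.02340603 -0.08203588 -0.99635449]] 434.5762609024406
```

View pics/top0.png

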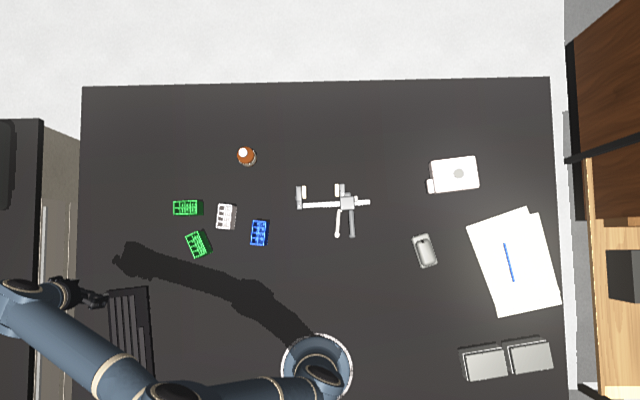

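View pics/scene0.png

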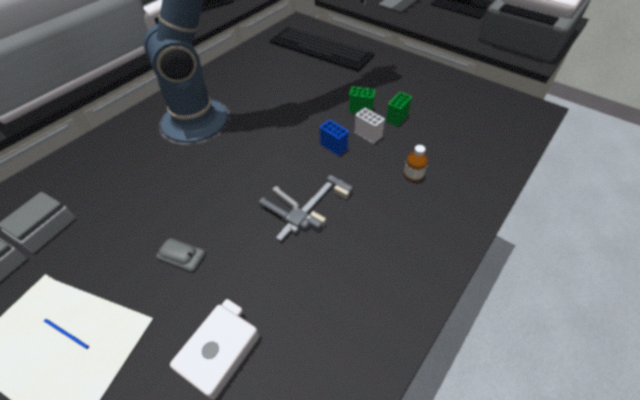

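The top picture shows the white rack at (226,216), between a green and a blue look-alike. The clamp's housing is at (347,202) and its far jaw at (300,197). The jaws point up (+x) and the handle points down. I'll enlarge this and measure.

```bash
cat > h.py <<'E'
import numpy as np,cv2
def cloud(d):
    v,u=np.mgrid[:400,:640]; z=d["depth"].astype(float)
    p=np.stack([(u-d["cx"])/d["fx"]*z,(v-d["cy"])/d["fy"]*z,z],-1)
    return p@np.array(d["orientation"]).T+np.array(d["eye"])
def at(d,u,v,h):  # pixel ray meets world height h
    k=np.array(d["orientation"])@[(u-d["cx"])/d["fx"],(v-d["cy"])/d["fy"],1]
    e=np.array(d["eye"]); return e+k*(h-e[2])/k[2]
E
python3 - <<'E'
import numpy as np,cv2
from h import *
d=np.load("top0.npz");P=cloud(d)
a=d["pixels"][170:260,165:385,::-1]
b=cv2.resize(a,None,fx=3.6,fy=3.6,interpolation=cv2.INTER_CUBIC)
cv2.imwrite("pics/c1.png",b)
print(P[216,226],P[202,347],P[203,320],P[250,300], P[155,246])
# rack top
Q=P[190:240,212:242]; 
m=((Q[...,2]>.06)&(Q[...,2]<.085)); px=d["pixels"][190:240,212:242].astype(int); m&=(px.min(-1)>120)
q=Q[m][:,:2].astype(np.float32);print("rack",len(q),cv2.minAreaRect(q), np.median(Q[m][:,2]))
s=np.load("scene0.npz");S=cloud(s)
px=s["pixels"].astype(int); m=(S[...,2]>.062)&(S[...,2]<.085)&(px.min(-1)>120)&(np.ptp(px,axis=-1)<40)
m[:90]=0;m[160:]=0;m[:,:345]=0;m[:,395:]=0
q=S[m][:,:2].astype(np.float32);print("rack scene",len(q),cv2.minAreaRect(q))
E
```

```text
[0.49490189 0.27922902 0.0707467 ] [ 0.53770705 -0.10684332  0.03157536] [ 0.53696879 -0.01875461  0.01699311] [ 0.38350378  0.04969784 -0.00288872] [0.68548821 0.21164093 0.09296843]
rack 182 ((0.4965641498565674, 0.2857665419578552), (0.04637382552027702, 0.07612244784832001), 83.73687744140625) 0.07101162329967015
rack scene 213 ((0.4969155192375183, 0.2820570766925812), (0.04775738716125488, 0.07671299576759338), 79.53802490234375)
```

View pics/c1.png

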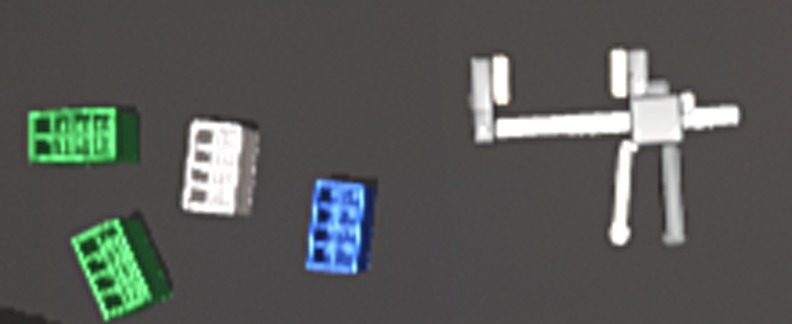

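The crop shows the white rack's long axis running near vertical, with its top face spanning about (185–240, 120–213). On the clamp, the bar runs from (495,127) to (738,113), the pads are at (502,80) and (618,73), the trigger at (622,195) and the handle at (673,195). I'll go over the rack for a wrist view.

```bash
cat >> h.py <<'E'
def Rdown(a): # tool down, tool y at world angle a (deg)
    a=np.radians(a); y=np.array([np.cos(a),np.sin(a),0]); z=np.array([0,0,-1.]); return np.stack([np.cross(y,z),y,z],1)
def inc(s,p,a):
    from scipy.spatial.transform import Rotation as R
    T=s["orientation"]; return np.round(np.r_[T.T@(np.array(p)-s["position"])*100, R.from_matrix(T.T@Rdown(a)).as_rotvec(degrees=True)],2)
def wcloud(d,s):
    v,u=np.mgrid[:400,:640]; z=d["depth"].astype(float); M=np.array(d["mount"])
    p=np.stack([(u-d["cx"])/d["fx"]*z,(v-d["cy"])/d["fy"]*z,z],-1)
    return (p@M[:3,:3].T+M[:3,3])@s["orientation"].T+s["position"]
E
python3 - <<'E'
from workcell import r
from h import *
s=r.sense();print(inc(s,[.47,.284,.25],82))
d=r.get_image("wrist");print(d["mount"],d["fx"],d["cx"],d["cy"])
# clamp cloud
d=np.load("top0.npz");P=cloud(d);Q=P[175:245,290:375];m=(Q[...,2]>.022)&(Q[...,2]<.05);q=Q[m]
print(len(q),q.min(0),q.max(0),cv2.minAreaRect(q[:,:2].astype(np.float32)))
for u,v in((495,127),(738,115),(481,57),(481,140),(638,52),(622,240),(672,240)):print(at(d,165+u/3.6,170+v/3.6,.023).round(4))
E
```

```text
[-3.025e+01 -2.162e+01 -1.920e+00 -1.000e-01 -1.000e-02 -1.743e+01]
[[ 6.34061890e-04 -9.47449630e-01 -3.19904355e-01  8.18531894e-02]
 [ 9.99999793e-01  6.36469925e-04  9.70245094e-05  7.06039051e-04]
 [ 1.11683665e-04 -3.19904350e-01  9.47449837e-01 -1.42594503e-01]
 [ 0.00000000e+00  0.00000000e+00  0.00000000e+00  1.00000000e+00]] 353.5332364312488 316.96074211294945 198.74033936802655
837 [ 0.42401448 -0.16592095  0.02202393] [0.60136052 0.06300583 0.03786917] ((0.5355519652366638, -0.053621843457221985), (0.24934540688991547, 0.15467433631420135), 53.648826599121094)
[0.5297 0.0386 0.023 ]
[ 0.5376 -0.1823  0.023 ]
[0.5941 0.0508 0.023 ]
[0.518  0.0515 0.023 ]
[ 0.5966 -0.0926  0.023 ]
[ 0.4257 -0.0753  0.023 ]
[ 0.4252 -0.1204  0.023 ]
```

{"fn": "servo_tool", "kwargs": {
  "increments": [-5,-3.6,1.9,0,0,-3,-10,-7.2,1.9,0,0,-6,-15,-10.8,1.9,0,0,-9,-20,-14.4,1.9,0,0,-12,-25,-18,1.9,0,0,-15,-30.25,-21.6,-1.9,0,0,-17.4,-30.25,-21.6,-1.9,0,0,-17.4,-30.25,-21.6,-1.9,0,0,-17.4,-30.25,-21.6,-1.9,0,0,-17.4,-30.25,-21.6,-1.9,0,0,-17.4],
  "claw": 8.5
}}

```text
clock: 1.4
position: [0.4689, 0.2861, 0.2494]
orientation: [[-0.991, 0.137, -0.002], [0.137, 0.991, -0.0], [0.002, -0.001, -1.0]]
contact_force: [-0.3, 0.8, 0.5]
finger_gap: 0.0849
```

```bash
python3 - <<'E'
from workcell import r
from h import *
s=r.sense();d=r.get_image("wrist");cv2.imwrite("pics/w1.png",d["pixels"][:,:,::-1]);np.savez("w1.npz",**d,position=s["position"],orient=s["orientation"])
print(s["position"],s["clock"])
P=wcloud(d,s);px=d["pixels"].astype(int)
m=(P[...,2]>.064)&(P[...,2]<.08)&(px.min(-1)>90)&(np.ptp(px,axis=-1)<50)
n,l,st,c=cv2.connectedComponentsWithStats(m.astype(np.uint8))
for i in range(1,n):
    if st[i,4]>300:
        q=P[l==i];print(st[i],c[i],np.median(q[:,2]),cv2.minAreaRect(q[:,:2].astype(np.float32)))
E
```

```text
[0.46892778 0.28610484 0.2494065 ] 1.4
[ 296  160   48   78 1842] [319.7019544 198.9218241] 0.07118264311878979 ((0.4973524212837219, 0.28551018238067627), (0.04398065805435181, 0.07645906507968903), 83.95169830322266)
```

View pics/w1.png

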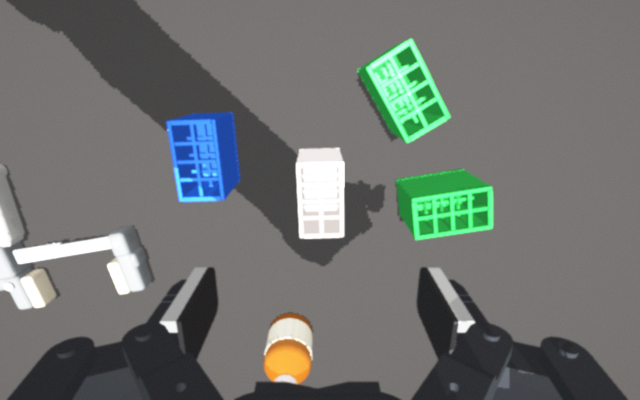

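The wrist view shows the white rack's top at (298–344, 160–238), and its fit measures 44 x 76 mm. It also shows the bottle, the look-alikes and part of the clamp on the left. Next I'll look at the clamp from above.

```bash
python3 - <<'E'
from workcell import r
from h import *
print(inc(r.sense(),[.455,-.05,.25],90))
E
```

```text
[-3.200e+00 -3.347e+01 -3.000e-02 -3.000e-02 -8.000e-02 -7.870e+00]
```

{"fn": "servo_tool", "kwargs": {
  "increments": [-0.5,-5.6,0,0,0,-1.3,-1,-11.2,0,0,0,-2.6,-1.6,-16.8,0,0,0,-3.9,-2.2,-22.4,0,0,0,-5.2,-2.7,-28,0,0,0,-6.5,-3.2,-33.5,0,0,0,-7.9,-3.2,-33.5,0,0,0,-7.9,-3.2,-33.5,0,0,0,-7.9,-3.2,-33.5,0,0,0,-7.9]
}}

```text
clock: 2.58
position: [0.4553, -0.0496, 0.2501]
orientation: [[-1.0, -0.001, -0.0], [-0.001, 1.0, 0.0], [0.0, 0.0, -1.0]]
contact_force: [-0.1, -0.2, -0.2]
finger_gap: 0.0847
```

```bash
python3 - <<'E'
from workcell import r
from h import *
s=r.sense();d=r.get_image("wrist");cv2.imwrite("pics/w2.png",d["pixels"][:,:,::-1]);np.savez("w2.npz",**d,position=s["position"],o=s["orientation"])
P=wcloud(d,s)
# rectified top view at 1 px = 0.5mm of everything, plus height range
print(s["position"],s["clock"])
def lvl(h,name):
    # world grid at height h: x .40-.63 up, y .09..-.21 to the right, 0.4mm px
    xs=np.arange(.63,.39,-.0004);ys=np.arange(.09,-.22,-.0004)
    X,Y=np.meshgrid(xs,ys,indexing="ij");W=np.stack([X,Y,np.full_like(X,h)],-1)
    M=np.array(d["mount"]);C=((W-s["position"])@s["orientation"]-M[:3,3])@M[:3,:3]
    u=C[...,0]/C[...,2]*d["fx"]+d["cx"];v=C[...,1]/C[...,2]*d["fy"]+d["cy"]
    cv2.imwrite(name,cv2.remap(d["pixels"][:,:,::-1].copy(),u.astype(np.float32),v.astype(np.float32),cv2.INTER_CUBIC))
lvl(.029,"pics/r2.png")
E
```

```text
[ 0.45531975 -0.04964986  0.25008003] 2.575
```

View pics/r2.png

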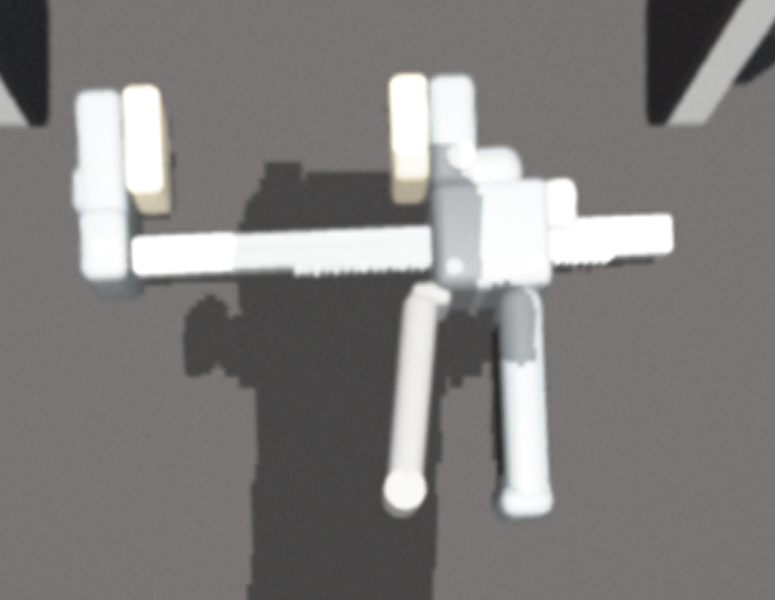

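The rectified wrist view has 0.4 mm/px, with x = 0.63 − 0.0004·row and y = 0.09 − 0.0004·col.
- **Pads:** the faces are at columns 162 and 390, so bar ≈ 0.017.
- **Housing:** columns 432–550, rows 180–287.
- **Handle and trigger:** the handle runs to row 517, and the trigger is near (410,400).

The clamp origin comes out at about (0.535, −0.083) with a yaw of about 2°.

```bash
python3 - <<'E'
from workcell import r
from h import *
s=r.sense();print(inc(s,[.4974,.2855,.14],84),inc(s,[.4974,.2855,.036],84))
E
```

```text
[-4.240e+00  3.352e+01  1.102e+01  1.000e-02 -2.000e-02  6.060e+00] [-4.250e+00  3.352e+01  2.142e+01  1.000e-02 -2.000e-02  6.060e+00]
```

{"fn": "servo_tool", "kwargs": {
  "increments": [-0.7,5.6,1,0,0,1,-1.4,11.2,2,0,0,2,-2.1,16.8,4,0,0,3,-2.8,22.4,6,0,0,4,-3.5,28,9,0,0,5,-4.24,33.5,11,0,0,6.06,-4.24,33.5,11,0,0,6.06,-4.24,33.5,11,0,0,6.06,-4.24,33.5,14.5,0,0,6.06,-4.24,33.5,18,0,0,6.06,-4.24,33.5,21.4,0,0,6.06,-4.24,33.5,21.4,0,0,6.06]
}}

```text
clock: 4.12
position: [0.4971, 0.281, 0.035]
orientation: [[-0.994, 0.11, -0.004], [0.11, 0.994, -0.003], [0.003, -0.003, -1.0]]
contact_force: [0.0, -0.0, 0.8]
finger_gap: 0.085
```

{"fn": "servo_tool", "kwargs": {
  "increments": [0,0,0,0,0,0,0,0,0,0,0,0,0,0,0,0,0,0,0,0,0,0,0,0,0,0,0,0,0,0,0,0,0,0,0,0,0,0,0,0,0,0,0,0,0,0,0,0],
  "claw": 3.5
}}

```text
clock: 5.12
position: [0.4995, 0.2841, 0.0382]
orientation: [[-0.994, 0.108, 0.003], [0.108, 0.994, 0.002], [-0.003, 0.002, -1.0]]
contact_force: [-1.2, -0.2, 7.0]
finger_gap: 0.0431
```

{"fn": "servo_tool", "kwargs": {
  "increments": [0,0,-2,0,0,0,0,0,-5,0,0,0,0,0,-8,0,0,0,0,0,-11,0,0,0,0,0,-11,0,0,0,0,0,-11,0,0,0]
}}

```text
clock: 5.88
position: [0.4975, 0.2829, 0.1453]
orientation: [[-0.994, 0.108, -0.002], [0.108, 0.994, -0.001], [0.001, -0.001, -1.0]]
contact_force: [0.4, -0.2, -1.9]
finger_gap: 0.043
```

```bash
python3 - <<'E'
from workcell import r
from h import *
s=r.sense();print(s["position"],s["finger_gap"],s["contact_force"],inc(s,[.5913,-.039,.147],92))
d=r.get_image("wrist");cv2.imwrite("pics/w3.png",d["pixels"][:,:,::-1])
P=wcloud(d,s);T=(P-s["position"])@s["orientation"]
m=(abs(T[...,1])<.03)&(T[...,2]>-.06)&(T[...,2]<-.01)&(abs(T[...,0])<.06)&(d["depth"]>0)
print(m.sum(),T[m].min(0),T[m].max(0),np.percentile(T[m],[2,50,98],axis=0))
E
```

```text
[0.49745009 0.28290548 0.14529985] 0.043030151464279756 [ 0.36521812 -0.1923299  -1.86414706] [-12.8  -30.99  -0.15  -0.06  -0.09  -8.18]
21634 [-0.0345517  -0.02999409 -0.05998278] [ 0.04055832  0.02998129 -0.0100079 ] [[-0.03261138 -0.02740391 -0.05714874]
 [ 0.01040741  0.00018426 -0.0326669 ]
 [ 0.04009487  0.02759086 -0.01291139]]
```

View pics/w3.png

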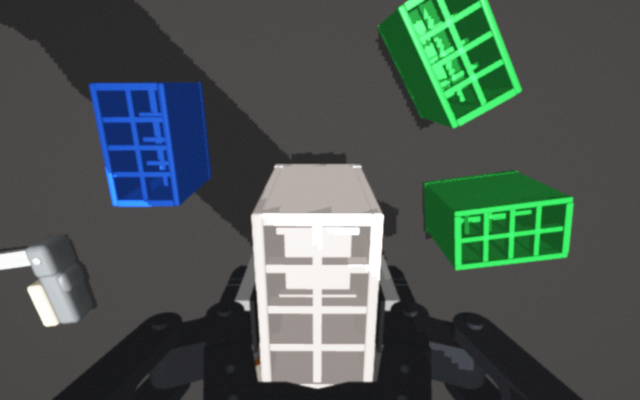

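The wrist picture shows the white rack held straight between the fingers, with its front rim at about row 215. Its centre is 2.5 mm from the TCP along tool +x. I'll carry it over the clamp.

{"fn": "servo_tool", "kwargs": {
  "increments": [-2,-4.5,0,0,0,-1,-4,-9,0,0,0,-2.2,-6,-13.5,0,0,0,-3.4,-8,-18,0,0,0,-4.6,-10,-22.5,0,0,0,-5.8,-12,-27,0,0,0,-7,-12.9,-31,0,0,0,-8.2,-12.9,-31,0,0,0,-8.2,-12.9,-31,0,0,0,-8.2,-12.9,-31,0,0,0,-8.2]
}}

```text
clock: 7.18
position: [0.5927, -0.0368, 0.1456]
orientation: [[-0.999, -0.038, -0.001], [-0.038, 0.999, 0.001], [0.001, 0.001, -1.0]]
contact_force: [-0.1, -0.8, -1.7]
finger_gap: 0.0432
```

```bash
python3 - <<'E'
from workcell import r
from h import *
s=r.sense();print(s["position"],s["finger_gap"],s["contact_force"],inc(s,[.592,-.039,.04],92))
E
```

```text
[ 0.59270877 -0.03676144  0.1455808 ] 0.04316241137767474 [-0.08774152 -0.84428615 -1.69887907] [ 0.07 -0.23 10.56  0.06 -0.07  0.16]
```

{"fn": "servo_tool", "kwargs": {
  "increments": [0,-0.1,2.5,0,0,0,0,-0.1,5,0,0,0,0,-0.1,7,0,0,0,0,-0.1,9,0,0,0,0,-0.1,10,0,0,0,0,-0.1,10.4,0,0,0,0,-0.1,10.7,0,0,0,0,-0.1,10.7,0,0,0,0,-0.1,10.7,0,0,0]
}}

```text
clock: 8.3
position: [0.5935, -0.0397, 0.0398]
orientation: [[-0.999, -0.035, 0.001], [-0.035, 0.999, 0.0], [-0.001, 0.0, -1.0]]
contact_force: [0.1, -0.4, -2.3]
finger_gap: 0.0435
```

{"fn": "servo_tool", "kwargs": {
  "increments": [0,0,0.1,0,0,0,0,0,0.2,0,0,0,0,0,0.25,0,0,0,0,0,0.25,0,0,0]
}}

```text
clock: 8.8
position: [0.5934, -0.0397, 0.0382]
orientation: [[-0.999, -0.035, 0.001], [-0.035, 0.999, 0.0], [-0.001, 0.0, -1.0]]
contact_force: [-4.0, 1.4, 7.2]
finger_gap: 0.043
```

{"fn": "servo_tool", "kwargs": {
  "increments": [0,0,0,0,0,0,0,0,0,0,0,0,0,0,0,0,0,0,0,0,0,0,0,0,0,0,0,0,0,0,0,0,-3,0,0,0,0,0,-7,0,0,0,0,0,-11,0,0,0,3,0,-15,0,0,0,8,-2,-19,0,0,0,13.5,-3,-21,0,0,0,13.5,-3,-21,0,0,0],
  "claw": 6.5
}}

```text
clock: 10.3
position: [0.4568, -0.0759, 0.2487]
orientation: [[-0.999, -0.032, 0.003], [-0.032, 0.999, 0.0], [-0.003, 0.0, -1.0]]
contact_force: [0.1, -0.4, 0.2]
finger_gap: 0.065
```

{"fn": "servo_tool", "kwargs": {
  "increments": [0,0,0,0,0,0,0,0,0,0,0,0,0,0,0,0,0,0],
  "claw": 8.5
}}

```text
clock: 10.68
position: [0.4599, -0.074, 0.246]
orientation: [[-0.999, -0.036, -0.002], [-0.036, 0.999, 0.0], [0.002, 0.0, -1.0]]
contact_force: [-0.5, 0.2, -0.8]
finger_gap: 0.0851
```

```bash
cat >> h.py <<'E'
def rect(d,s,h,name):
    xs=np.arange(.65,.41,-.0004);ys=np.arange(.09,-.22,-.0004)
    X,Y=np.meshgrid(xs,ys,indexing="ij");W=np.stack([X,Y,np.full_like(X,h)],-1)
    M=np.array(d["mount"]);C=((W-s["position"])@s["orientation"]-M[:3,3])@M[:3,:3]
    u=C[...,0]/C[...,2]*d["fx"]+d["cx"];v=C[...,1]/C[...,2]*d["fy"]+d["cy"]
    cv2.imwrite(name,cv2.remap(d["pixels"][:,:,::-1].copy(),u.astype(np.float32),v.astype(np.float32),cv2.INTER_CUBIC))
def rack(d,s):
    P=wcloud(d,s);px=d["pixels"].astype(int)
    m=(P[...,2]>.066)&(P[...,2]<.078)&(d["depth"]>0)&(px.min(-1)>90)
    n,l,st,c=cv2.connectedComponentsWithStats(m.astype(np.uint8));i=1+np.argmax(st[1:,4])
    return cv2.minAreaRect(P[l==i][:,:2].astype(np.float32))
E
python3 - <<'E'
from workcell import r
from h import *
s=r.sense();d=r.get_image("wrist")
print(s["position"],s["clock"],s["contact_force"],s["finger_gap"],rack(d,s));rect(d,s,.029,"pics/r4.png")
E
```

```text
[ 0.45985394 -0.07401739  0.24597159] 10.675 [-0.46844877  0.17453828 -0.79117706] 0.08507613553373793 ((0.5906817317008972, -0.03944316506385803), (0.07715244591236115, 0.04405544698238373), 2.173362970352173)
```

View pics/r4.png

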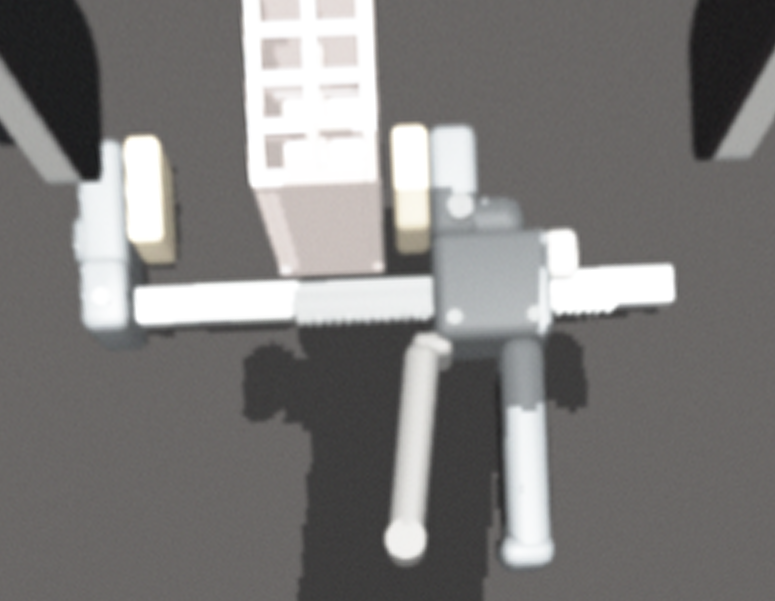

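The rack stands at (0.5907, −0.0394) with a yaw of 2.2°, which is clamp x ≈ 57 and y ≈ 42 mm, in line and clear of both pads at columns 160 and 391. At the grip row (449) the outer faces are at columns 396 and 546, so the grip point is about (0.4705, −0.0985).

```bash
python3 - <<'E'
from workcell import r
from h import *
s=r.sense();print(inc(s,[.4705,-.0986,.005],92))
E
```

```text
[-1.02 -2.49 24.1   0.   -0.08  0.06]
```

{"fn": "servo_tool", "kwargs": {
  "increments": [-0.5,-1.2,4,0,0,0,-1,-2.5,9,0,0,0,-1,-2.5,14,0,0,0,-1,-2.5,17,0,0,0,-1,-2.5,19,0,0,0,-1,-2.5,21,0,0,0,-1,-2.5,22.5,0,0,0,-1,-2.5,23.5,0,0,0,-1,-2.5,23.9,0,0,0,-1,-2.5,23.9,0,0,0,-1,-2.5,23.9,0,0,0,-1,-2.5,23.9,0,0,0]
}}

```text
clock: 12.22
position: [0.4705, -0.0991, 0.0083]
orientation: [[-0.999, -0.035, 0.001], [-0.035, 0.999, -0.0], [-0.001, -0.0, -1.0]]
contact_force: [-0.6, -0.4, -0.4]
finger_gap: 0.0851
```

```bash
python3 - <<'E'
from workcell import r
from h import *
s=r.sense();d=r.get_image("wrist");cv2.imwrite("pics/w5.png",d["pixels"][:,:,::-1]);np.savez("w5.npz",**d)
print(s["position"],s["contact_force"],s["finger_gap"],rack(d,s),inc(s,[.4705,-.0986,.005],92))
t=r.get_image("top");np.savez("top5.npz",**t)
E
```

```text
[ 0.4705451  -0.09907763  0.00825517] [-0.56480115 -0.42577213 -0.37419455] 0.08511807056160924 ((0.46849724650382996, -0.15579773485660553), (0.015942251309752464, 0.019102998077869415), 79.52334594726562) [ 0.    0.05  0.33 -0.    0.06  0.01]
```

View pics/w5.png

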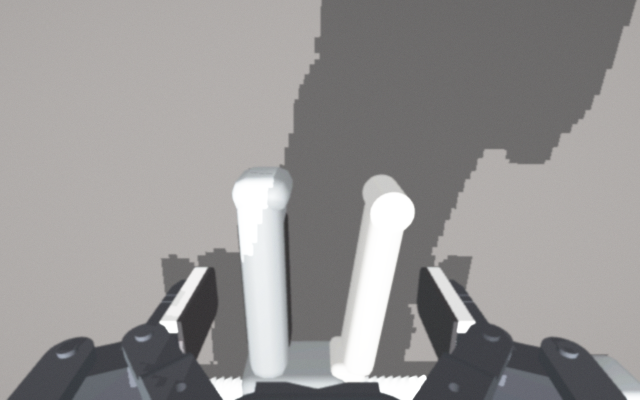

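The wrist view shows both levers between the open fingers, with the handle at columns 240–290 and the trigger at 345–410. I'll lower 3 mm and close to light contact.

{"fn": "servo_tool", "kwargs": {
  "increments": [0,0,0.3,0,0,0,0,0,0.3,0,0,0],
  "claw": 6.2
}}

```text
clock: 12.58
position: [0.47, -0.0991, 0.0046]
orientation: [[-0.999, -0.035, -0.0], [-0.035, 0.999, 0.0], [0.0, 0.0, -1.0]]
contact_force: [0.1, -1.4, 1.2]
finger_gap: 0.0623
```

{"fn": "servo_tool", "kwargs": {
  "increments": [0,0,0,0,0,0,0,0,0,0,0,0]
}}

```text
clock: 12.82
position: [0.47, -0.0991, 0.0048]
orientation: [[-0.999, -0.035, -0.0], [-0.035, 0.999, 0.0], [0.0, 0.0, -1.0]]
contact_force: [-0.7, -1.2, 0.7]
finger_gap: 0.062
```

{"fn": "servo_tool", "kwargs": {
  "increments": [0,-0.5,0,0,0,0,0,-1,0,0,0,0,0,-1.3,0,0,0,0,0,-1.3,0,0,0,0,0,-1.3,0,0,0,0],
  "claw": 3.5
}}

```text
clock: 13.45
position: [0.4705, -0.11, 0.0059]
orientation: [[-0.999, -0.037, -0.001], [-0.037, 0.999, 0.003], [0.001, 0.003, -1.0]]
contact_force: [-4.5, 4.6, 15.7]
finger_gap: 0.0351
```

```bash
cat > look.py <<'E'
import sys
from workcell import r
from h import *
n=sys.argv[1];s=r.sense();print(s["clock"],s["position"],s["contact_force"],s["finger_gap"])
d=r.get_image("scene");np.savez(f"s{n}.npz",**d);t=r.get_image("top");np.savez(f"t{n}.npz",**t)
a=cv2.resize(d["pixels"][155:255,240:370,::-1],None,fx=6,fy=6,interpolation=cv2.INTER_CUBIC);cv2.imwrite(f"pics/s{n}.png",a)
E
python3 look.py 6
```

```text
13.45 [ 0.47053685 -0.10998424  0.00590226] [-4.49962601  4.55459627 15.68966718] 0.03507646182939846
```

View pics/s6.png

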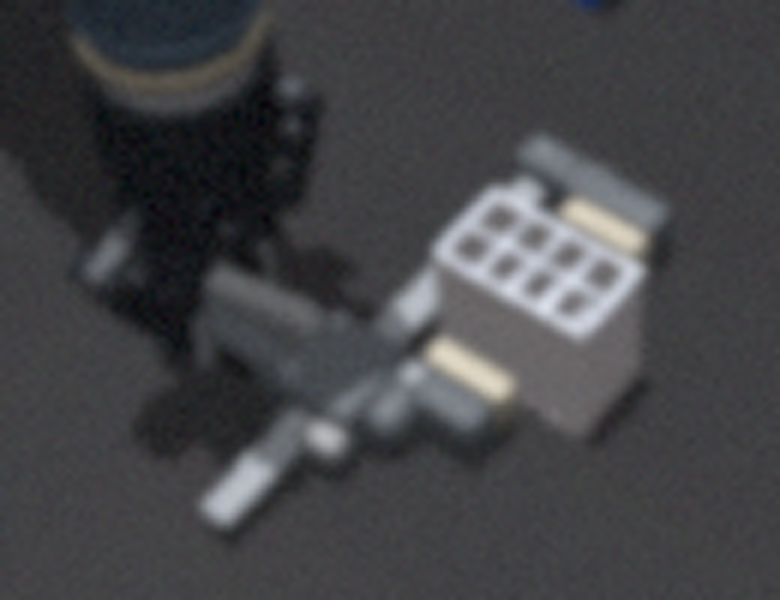

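The scene crop shows the rack between the pads, the far pad at (605,225), the near pad at (470,370), and the fingers squeezing the levers. I'll measure the jaw distance from the pads' colour in the top images.

{"fn": "servo_tool", "kwargs": {
  "increments": [0,0.5,-0.2,0,0,0,0,1,-0.2,0,0,0,0,1.3,-0.2,0,0,0,0,1.3,-0.2,0,0,0,0,1.3,-0.2,0,0,0],
  "claw": 6.2
}}

```text
clock: 14.18
position: [0.4697, -0.099, 0.0065]
orientation: [[-0.999, -0.035, -0.001], [-0.035, 0.999, 0.0], [0.001, 0.0, -1.0]]
contact_force: [-0.5, -0.6, -1.2]
finger_gap: 0.062
```

```bash
python3 look.py 7; cat > bar.py <<'E'
import sys
from h import *
for n in sys.argv[1:]:
  for c in "ts":
    f={"t0":"top0","t5":"top5","s0":"scene0"}.get(c+n,c+n)
    try:d=np.load(f+".npz")
    except Exception:continue
    k=10;box=(slice(165,250),slice(280,380)) if c=="t" else (slice(160,240),slice(290,370))
    a=cv2.resize(d["pixels"][box],None,fx=k,fy=k,interpolation=cv2.INTER_LINEAR).astype(int)
    m=((a[...,0]-a[...,2]>(18 if c=="t" else 25))&(a[...,0]>150)).astype(np.uint8)
    N,l,st,ce=cv2.connectedComponentsWithStats(m)
    o=[]
    for i in range(1,N):
        if st[i,4]>k*k*6:
            v,u=np.nonzero(l==i);q=np.array([at(d,box[1].start+(x+.5)/k-.5,box[0].start+(y+.5)/k-.5,.027) for x,y in zip(u[::7],v[::7])])
            t=np.radians(2);e=np.array([-np.sin(t),np.cos(t)]);Y=(q[:,:2]-[.535,-.083])@e;X=(q[:,:2]-[.535,-.083])@[e[1],-e[0]]
            o.append((st[i,4],(X.mean()*1e3).round(1),(Y.mean()*1e3).round(1),(np.percentile(Y,[3,97])*1e3).round(1)))
    print(f,*o)
E
python3 bar.py 0 5 6 7
```

```text
14.175 [ 0.46969033 -0.09904771  0.00652426] [-0.5330476  -0.60456693 -1.15626201] 0.06201481326650233
top0 (np.int32(630), np.float64(24.7), np.float64(116.9), array([109. , 122.8]))
scene0
top5 (np.int32(618), np.float64(24.5), np.float64(116.8), array([109. , 122.8]))
t6
s6 (np.int32(608), np.float64(53.0), np.float64(102.6), array([100.5, 104.3]))
t7 (np.int32(805), np.float64(30.0), np.float64(5.3), array([ 2.5, 12.2]))
s7
```

```bash
cat > bar.py <<'E'
import sys
from h import *
def prof(d,x0=46,x1=62,h=.029):
    t=np.radians(2);O=np.array([.535,-.083]);ys=np.arange(-45,185,.5)/1e3;xs=np.arange(x0,x1,1)/1e3
    X,Y=np.meshgrid(xs,ys,indexing="ij");w=np.stack([O[0]+X*np.cos(t)-Y*np.sin(t),O[1]+X*np.sin(t)+Y*np.cos(t),np.full_like(X,h)],-1)
    C=(w-d["eye"])@d["orientation"];u=C[...,0]/C[...,2]*d["fx"]+d["cx"];v=C[...,1]/C[...,2]*d["fy"]+d["cy"]
    g=cv2.cvtColor(d["pixels"],cv2.COLOR_RGB2GRAY)
    return ys*1e3,cv2.remap(g,u.astype(np.float32),v.astype(np.float32),cv2.INTER_LINEAR).astype(float).mean(0)
def edges(d):
    y,p=prof(d);L=120.
    up=[y[i]+.5*(L-p[i])/(p[i+1]-p[i]) for i in range(len(p)-1) if (p[i]<L)!=(p[i+1]<L)]
    return np.round(up,1)
if __name__=="__main__":
  for n in sys.argv[1:]:
    d=np.load({"0":"top0","5":"top5"}.get(n,"t"+n)+".npz");e=edges(d);print(n,e,"bar~",round(178-(e[-1]-e[0]),1))
E
python3 bar.py 0 5 6 7; python3 - <<'E'
from bar import *
y,p=prof(np.load("t7.npz"));print(np.c_[y,p][::8].astype(int).tolist())
E
```

```text
0 [-18.4  16.2 107.6 142.1] bar~ 17.5
5 [-18.4  15.7  17.7  67.8 107.6 142.1] bar~ 17.5
6 [-18.5  15.5  18.   67.8  97.7 132.2] bar~ 27.3
7 [-15.4  67.8 100.7 134.3] bar~ 28.3
[[-45, 77], [-41, 77], [-37, 77], [-33, 77], [-29, 77], [-25, 77], [-21, 73], [-17, 75], [-13, 182], [-9, 214], [-5, 205], [-1, 171], [3, 144], [7, 255], [11, 255], [15, 251], [19, 154], [23, 253], [27, 252], [31, 253], [35, 252], [39, 253], [43, 253], [47, 253], [51, 253], [55, 253], [59, 254], [63, 249], [67, 152], [71, 71], [75, 75], [79, 76], [83, 76], [87, 77], [91, 76], [95, 72], [99, 86], [103, 207], [107, 254], [111, 253], [115, 207], [119, 167], [123, 192], [127, 188], [131, 175], [135, 108], [139, 74], [143, 75], [147, 75], [151, 76], [155, 75], [159, 75], [163, 75], [167, 75], [171, 75], [175, 74], [179, 74], [183, 74]]
```

The measurement works: bar was about 17.5 at the start and 27 when squeezed. The clamp shifted about 3 mm on release, so I'll delay the follow-up motion. Two more pumps next.

{"fn": "servo_tool", "kwargs": {
  "increments": [0,-0.5,0,0,0,0,0,-1,0,0,0,0,0,-1.3,0,0,0,0,0,-1.3,0,0,0,0],
  "claw": 3.5
}}

```text
clock: 14.78
position: [0.471, -0.1116, 0.0071]
orientation: [[-0.999, -0.036, 0.001], [-0.036, 0.999, 0.001], [-0.001, 0.001, -1.0]]
contact_force: [-1.9, 2.5, 4.4]
finger_gap: 0.0352
```

{"fn": "servo_tool", "kwargs": {
  "increments": [0,0,0,0,0,0,0,0.5,0,0,0,0,0,1,0,0,0,0,0,1.2,0,0,0,0,0,1.2,0,0,0,0],
  "claw": 6.2
}}

```text
clock: 15.4
position: [0.4698, -0.0999, 0.0066]
orientation: [[-0.999, -0.035, -0.001], [-0.035, 0.999, 0.0], [0.001, 0.0, -1.0]]
contact_force: [-1.0, -0.9, -0.8]
finger_gap: 0.0618
```

```bash
python3 look.py 8; python3 bar.py 8
```

```text
15.4 [ 0.4698187  -0.09985085  0.00663768] [-1.03628839 -0.89721782 -0.83449924] 0.061751855428690106
8 [-17.8  67.8  90.5 125.1] bar~ 35.1
```

{"fn": "servo_tool", "kwargs": {
  "increments": [0,-0.5,0,0,0,0,0,-1,0,0,0,0,0,-1.3,0,0,0,0,0,-1.3,0,0,0,0],
  "claw": 3.5
}}

```text
clock: 16.0
position: [0.4708, -0.1118, 0.0074]
orientation: [[-0.999, -0.037, -0.0], [-0.037, 0.999, 0.002], [0.0, 0.002, -1.0]]
contact_force: [-2.3, 3.4, 7.7]
finger_gap: 0.0358
```

{"fn": "servo_tool", "kwargs": {
  "increments": [0,0,0,0,0,0,0,0.5,0,0,0,0,0,1,0,0,0,0,0,1.2,0,0,0,0,0,1.2,0,0,0,0],
  "claw": 6.2
}}

```text
clock: 16.62
position: [0.4699, -0.1009, 0.0066]
orientation: [[-0.999, -0.035, -0.001], [-0.035, 0.999, 0.0], [0.001, 0.0, -1.0]]
contact_force: [-0.8, -0.6, -0.5]
finger_gap: 0.0618
```

```bash
python3 look.py 9; python3 bar.py 9
```

```text
16.625 [ 0.46987138 -0.10085144  0.00664236] [-0.84404791 -0.55840757 -0.54905276] 0.06176133083599079
9 [-17.3  67.8  82.5 116.4] bar~ 44.3
```

{"fn": "servo_tool", "kwargs": {
  "increments": [0,-0.5,0,0,0,0,0,-1,0,0,0,0,0,-1.2,0,0,0,0,0,-1.2,0,0,0,0],
  "claw": 3.5
}}

```text
clock: 17.23
position: [0.4707, -0.112, 0.0074]
orientation: [[-0.999, -0.037, -0.0], [-0.037, 0.999, 0.002], [0.0, 0.002, -1.0]]
contact_force: [-3.8, 2.1, 6.8]
finger_gap: 0.0352
```

{"fn": "servo_tool", "kwargs": {
  "increments": [0,0,0,0,0,0,0,0.5,0,0,0,0,0,1,0,0,0,0,0,1.3,0,0,0,0,0,1.3,0,0,0,0],
  "claw": 6.2
}}

```text
clock: 17.85
position: [0.4699, -0.0996, 0.0067]
orientation: [[-0.999, -0.036, -0.001], [-0.036, 0.999, 0.0], [0.001, 0.0, -1.0]]
contact_force: [-0.7, -0.3, -1.3]
finger_gap: 0.0618
```

```bash
python3 look.py 10; python3 bar.py 10
```

```text
17.85 [ 0.4699188  -0.09964733  0.00666301] [-0.74303352 -0.30786181 -1.30543688] 0.061825742072218484
10 [-17.2  67.7  74.8 109.1] bar~ 51.7
```

{"fn": "servo_tool", "kwargs": {
  "increments": [0,-0.5,0,0,0,0,0,-1,0,0,0,0,0,-1.2,0,0,0,0,0,-1.2,0,0,0,0],
  "claw": 3.5
}}

```text
clock: 18.45
position: [0.4706, -0.1112, 0.0073]
orientation: [[-0.999, -0.037, -0.0], [-0.037, 0.999, 0.001], [0.0, 0.001, -1.0]]
contact_force: [-3.1, 3.1, 5.9]
finger_gap: 0.0354
```

```bash
python3 look.py 11; python3 bar.py 11
```

```text
18.45 [ 0.47063837 -0.11123871  0.00732502] [-3.06144341  3.13089036  5.86764334] 0.03543566478730788
11 [-20.   14.   18.4  98.5] bar~ 59.5
```

{"fn": "servo_tool", "kwargs": {
  "increments": [0,0,0,0,0,0,0,0.5,0,0,0,0,0,1,0,0,0,0,0,1.2,0,0,0,0,0,1.2,0,0,0,0],
  "claw": 6.2
}}

```text
clock: 19.18
position: [0.4699, -0.0998, 0.0067]
orientation: [[-0.999, -0.035, -0.001], [-0.035, 0.999, 0.0], [0.001, 0.0, -1.0]]
contact_force: [-0.7, -1.1, -0.4]
finger_gap: 0.0618
```

```bash
python3 look.py 12; python3 bar.py 12;  python3 - <<'E'
from bar import *
y,p=prof(np.load("t12.npz"));print(np.c_[y,p][40:320:4].astype(int).tolist())
E
```

```text
19.175 [ 0.46992892 -0.09979494  0.00665391] [-0.67408854 -1.12111704 -0.39999863] 0.06179856863414069
12 [-17.2 101. ] bar~ 59.8
[[-25, 77], [-23, 75], [-21, 74], [-19, 91], [-17, 123], [-15, 176], [-13, 213], [-11, 220], [-9, 222], [-7, 220], [-5, 217], [-3, 199], [-1, 161], [1, 177], [3, 214], [5, 243], [7, 255], [9, 255], [11, 255], [13, 239], [15, 173], [17, 137], [19, 129], [21, 203], [23, 253], [25, 250], [27, 252], [29, 253], [31, 253], [33, 252], [35, 252], [37, 253], [39, 253], [41, 253], [43, 253], [45, 253], [47, 253], [49, 252], [51, 253], [53, 253], [55, 253], [57, 254], [59, 253], [61, 251], [63, 245], [65, 230], [67, 184], [69, 184], [71, 242], [73, 255], [75, 255], [77, 255], [79, 242], [81, 215], [83, 181], [85, 166], [87, 202], [89, 217], [91, 216], [93, 214], [95, 211], [97, 202], [99, 167], [101, 120], [103, 90], [105, 74], [107, 74], [109, 76], [111, 77], [113, 77]]
```

{"fn": "servo_tool", "kwargs": {
  "increments": [0,-0.3,0,0,0,0,0,-0.7,0,0,0,0,0,-0.7,0,0,0,0],
  "claw": 4.8
}}

```text
clock: 19.65
position: [0.4706, -0.107, 0.0068]
orientation: [[-0.999, -0.036, 0.0], [-0.036, 0.999, 0.0], [-0.0, 0.0, -1.0]]
contact_force: [-1.3, 1.3, -0.4]
finger_gap: 0.0482
```

```bash
python3 look.py 13; python3 bar.py 13
```

```text
19.65 [ 0.47057523 -0.10697821  0.00678949] [-1.31133437  1.28171132 -0.43198121] 0.04821420521905736
13 [-18.6  15.7  16.9  97.1] bar~ 62.3
```

{"fn": "servo_tool", "kwargs": {
  "increments": [0,-0.3,0,0,0,0,0,-0.6,0,0,0,0,0,-0.6,0,0,0,0,0,-0.6,0,0,0,0],
  "claw": 3.5
}}

```text
clock: 20.25
position: [0.471, -0.1127, 0.0074]
orientation: [[-0.999, -0.036, 0.0], [-0.036, 0.999, 0.001], [-0.0, 0.001, -1.0]]
contact_force: [-2.3, 2.3, 7.1]
finger_gap: 0.0351
```

```bash
python3 look.py 14; python3 bar.py 14
```

```text
20.25 [ 0.47096094 -0.11265737  0.00735567] [-2.34106513  2.25483862  7.06772478] 0.03509355209988433
14 [-18.8  92.1] bar~ 67.1
```

{"fn": "servo_tool", "kwargs": {
  "increments": [0,0,0,0,0,0,0,0.5,0,0,0,0,0,1,0,0,0,0,0,1.3,0,0,0,0,0,1.3,0,0,0,0],
  "claw": 6.2
}}

```text
clock: 20.98
position: [0.4697, -0.0998, 0.0066]
orientation: [[-0.999, -0.035, -0.001], [-0.035, 0.999, 0.0], [0.001, 0.0, -1.0]]
contact_force: [-1.7, -0.6, -0.7]
finger_gap: 0.0621
```

```bash
python3 look.py 15; python3 bar.py 15;  python3 - <<'E'
from bar import *
for n in(14,15):
  y,p=prof(np.load(f"t{n}.npz"));print(np.c_[y,p][40:300:4].astype(int).tolist())
E
```

```text
20.975 [ 0.46971433 -0.09981785  0.0065985 ] [-1.67424862 -0.59546224 -0.67479575] 0.06208554434923998
15 [-18.5  92.8] bar~ 66.7
[[-25, 76], [-23, 74], [-21, 75], [-19, 114], [-17, 176], [-15, 211], [-13, 232], [-11, 233], [-9, 232], [-7, 228], [-5, 202], [-3, 174], [-1, 143], [1, 194], [3, 254], [5, 255], [7, 255], [9, 255], [11, 250], [13, 246], [15, 252], [17, 249], [19, 241], [21, 249], [23, 254], [25, 254], [27, 254], [29, 253], [31, 253], [33, 253], [35, 254], [37, 254], [39, 254], [41, 253], [43, 253], [45, 253], [47, 253], [49, 253], [51, 253], [53, 249], [55, 243], [57, 248], [59, 251], [61, 254], [63, 255], [65, 255], [67, 255], [69, 251], [71, 242], [73, 202], [75, 169], [77, 206], [79, 227], [81, 228], [83, 227], [85, 225], [87, 218], [89, 188], [91, 141], [93, 102], [95, 77], [97, 76], [99, 77], [101, 79], [103, 79]]
[[-25, 77], [-23, 76], [-21, 78], [-19, 109], [-17, 158], [-15, 197], [-13, 223], [-11, 225], [-9, 224], [-7, 222], [-5, 212], [-3, 193], [-1, 163], [1, 203], [3, 254], [5, 254], [7, 255], [9, 255], [11, 253], [13, 253], [15, 254], [17, 246], [19, 234], [21, 246], [23, 254], [25, 254], [27, 253], [29, 253], [31, 253], [33, 253], [35, 254], [37, 254], [39, 253], [41, 253], [43, 253], [45, 253], [47, 253], [49, 253], [51, 254], [53, 248], [55, 241], [57, 247], [59, 251], [61, 252], [63, 253], [65, 255], [67, 255], [69, 255], [71, 255], [73, 202], [75, 152], [77, 184], [79, 206], [81, 219], [83, 220], [85, 219], [87, 218], [89, 199], [91, 167], [93, 113], [95, 75], [97, 74], [99, 76], [101, 78], [103, 79]]
```

{"fn": "servo_tool", "kwargs": {
  "increments": [0,-0.4,0,0,0,0,0,-0.8,0,0,0,0,0,-0.8,0,0,0,0,0,-0.8,0,0,0,0],
  "claw": 4.6
}}

```text
clock: 21.58
position: [0.4711, -0.1083, 0.007]
orientation: [[-0.999, -0.035, 0.001], [-0.035, 0.999, -0.0], [-0.001, -0.0, -1.0]]
contact_force: [-1.7, 1.0, 2.9]
finger_gap: 0.0464
```

```bash
python3 look.py 16; python3 bar.py 16
```

```text
21.575 [ 0.4711166  -0.10825999  0.00701821] [-1.72298821  0.98485928  2.94750727] 0.046358198879974666
16 [-19.8  87. ] bar~ 71.2
```

{"fn": "servo_tool", "kwargs": {
  "increments": [0,-0.15,0,0,0,0,0,-0.15,0,0,0,0,0,-0.15,0,0,0,0,0,-0.15,0,0,0,0],
  "claw": 4.3
}}

```text
clock: 22.18
position: [0.4714, -0.11, 0.0071]
orientation: [[-0.999, -0.034, 0.002], [-0.034, 0.999, -0.0], [-0.002, -0.001, -1.0]]
contact_force: [-1.3, -1.1, 4.3]
finger_gap: 0.0432
```

```bash
python3 look.py 17; python3 bar.py 17;  python3 - <<'E'
from bar import *
for n in(15,16,17):
  y,p=prof(np.load(f"t{n}.npz"));
  for lo,hi in((-5,4),(60,82)):
    i=(y>lo)&(y<hi);j=np.argmin(np.where(i,p,999));c=np.polyfit(y[j-3:j+4],p[j-3:j+4],2);print(n,round(-c[1]/2/c[0],2),p[j].round(),end="; ")
  print()
E
```

```text
22.175 [ 0.471387   -0.10998203  0.00714404] [-1.33612798 -1.13449708  4.26759711] 0.04320518999975234
17 [-22.1  85.5] bar~ 70.4
15 -0.85 162.0; 15 75.08 153.0; 
16 -4.01 174.0; 16 71.48 176.0; 
17 -4.28 189.0; 17 68.49 192.0;
```

{"fn": "servo_tool", "kwargs": {
  "increments": [0,-0.1,0,0,0,0,0,-0.2,0,0,0,0,0,-0.25,0,0,0,0,0,-0.25,0,0,0,0,0,-0.25,0,0,0,0,0,-0.25,0,0,0,0],
  "claw": 3.8
}}

```text
clock: 23.02
position: [0.4718, -0.1124, 0.0075]
orientation: [[-0.999, -0.035, 0.002], [-0.035, 0.999, -0.001], [-0.002, -0.001, -1.0]]
contact_force: [-1.4, -1.3, 9.0]
finger_gap: 0.0382
```

```bash
python3 look.py 18; python3 bar.py 18;  python3 - <<'E'
from bar import *
for n in(14,17,18):
  y,p=prof(np.load(f"t{n}.npz"));o=[]
  for lo,hi in((-9,4),(60,82)):
    i=(y>lo)&(y<hi);j=np.argmin(np.where(i,p,999));c=np.polyfit(y[j-3:j+4],p[j-3:j+4],2);o.append(-c[1]/2/c[0])
  print(n,o,o[1]-o[0])
d=np.load("s18.npz");S=cloud(d);px=d["pixels"].astype(int)
m=(S[...,2]>.064)&(S[...,2]<.08)&(px.min(-1)>100);m[:,:305]=0;m[:,355:]=0;m[:175]=0;m[235:]=0
print(cv2.minAreaRect(S[m][:,:2].astype(np.float32)),np.median(S[m][:,2]))
d=np.load("t18.npz");a=cv2.resize(d["pixels"][170:245,280:390,::-1],None,fx=4,fy=4,interpolation=cv2.INTER_CUBIC)
b=cv2.resize(cv2.imread("pics/s18.png"),(572,440));cv2.imwrite("pics/m18.png",np.vstack([cv2.copyMakeBorder(a,0,0,0,572-440,0),b])[:600] if 0 else b)
E
```

```text
23.025 [ 0.47180378 -0.1124426   0.00751583] [-1.37003061 -1.28860889  8.95252086] 0.03821697495859469
18 [-22.2  82.8] bar~ 73.0
14 [np.float64(-1.0690618019359648), np.float64(74.75706137968473)] 75.82612318162069
17 [np.float64(-4.275846039419895), np.float64(68.48722222222246)] 72.76306826164235
18 [np.float64(-7.309481743227327), np.float64(60.50842696628402)] 67.81790870951134
((0.5936046838760376, -0.05596514046192169), (0.07772304117679596, 0.045845817774534225), 0.41440707445144653) 0.07098003029925049
```

View pics/m18.png

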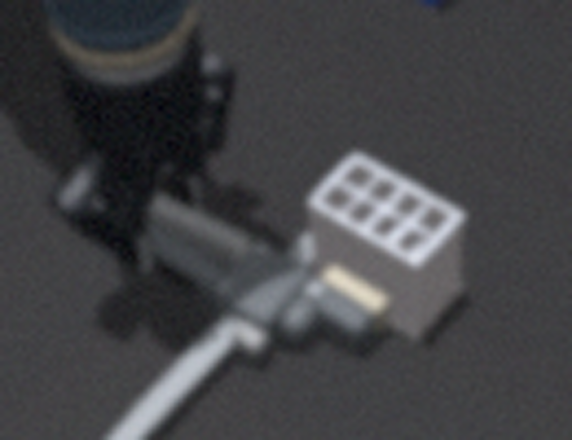

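The view shows the rack upright between the jaws, with the near pad pressed at (357,288), the far jaw hidden behind the rack, and the fingers still holding the trigger. The measured bar position of about 71–73 mm means roughly 13–17 N at the pads. I'm handing in.

```bash
python3 -c "
from workcell import r
r.hand_in();s=r.sense();print(s['clock'],s['finger_gap'],s['contact_force'])"
```

```text
the job is handed in; nothing more can be done
the job is handed in; nothing more can be done
```

I stood the white rack between the clamp's jaws and let go of it, in line and about 57 mm from the bar's centre line. I then closed the jaws with six full trigger pumps plus one partial squeeze, which is still held, and handed in at about 23 s.

**Last checks:**
- **Trigger:** the fingers were holding it squeezed with a 38.2 mm gap, against 61 mm released, so about 0.24 rad.
- **Clamping:** the top camera put the bar at 73.0 mm, reading about 1.5 mm high. That makes roughly 71–73 mm, or an estimated 13–17 N at the pads. I could not measure the pad force directly.
- **Rack:** its top face was 71 mm above the bench and its yaw was 0.4°. The clamp's yaw was about 2° before pumping.

**Disagreements and gaps:**
- A second measure, the dark line between each jaw and its pad, fell by 4.9 mm in the last squeeze. The outer-edge measure showed only 2.6 mm. I trusted the outer edges because they fit the trigger's gear ratio better.
- The clamp and rack slid along the bar's direction as the fingers closed; the rack ended about 16 mm from where I set it down.
- I did not re-measure the analyser, mouse or bottle at the end, but the arm stayed well away from them.
- The hand-in call returned no final state, so nothing was checked after it.

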